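# Feel along the brass tappets

## Robot

A 6-joint arm with a two-finger parallel gripper is mounted at the origin on the work surface. World frame = base frame: x ahead of the robot, y to its left, z up, the work surface at z = 0. Lengths are in m, angles in rad, forces in N, time in s.
With the tool pointing down it reaches from about 0.35 to 0.775 m from the base axis. Payload 7.3 kg.
Tool frame: the origin (TCP) lies between the finger pads; the fingertips stand 14 mm ahead of it and the grasp point (between the pads) lies 5 mm behind it; z points along the fingers, y is the line along which they close (so a half turn about z gives the same grasp; the last joint's range is limited). The gripper opens to 92 mm and grips with 3 to 60 N. Pads are 19 mm wide; open, the fingers measure 130 mm over their backs; the gripper's body (75 mm by 190 mm) begins 47 mm behind the grasp point.
Start: joints at [-1.419, 0.342, 1.524, -0, 1.275, -0.146], TCP at [0.154, -0.502, 0.208] pointing down, gripper open.
Joint ranges: [-2.53, 2.53], [-0.77, 2.02], [0.04, 2.7], [-1, 4.14], [0.28, 2.66], [-3.11, 3.11]. Speed limits (rad/s): [2.57, 2.57, 3.14, 3.14, 3.14, 3.14].

## Interface

Orientations are given as [roll, pitch, yaw] about the fixed x, y, z axes, in that order (R = Rz(yaw) Ry(pitch) Rx(roll)).
In Python, from cell import robot, eyes gives the robot as it stands. The module is installed in compiled form; this text tells all that it offers.
- The arm moves only by the shell command python3 -m handwheel 'ROWS' [FORCE]. ROWS is JSON, one flat list of numbers, 5 for each row, row after row: the shift along the world's x, y, z in mm, then the turn about the world's z in rad, then the opening, from 0 (shut) to 1 (fully open). In form: [x, y, z, spin, jaw, x, y, z, spin, jaw, ...]. A call has 1 to 8 rows; each row shifts and turns the commanded pose from where the row before left it; what a row does not reach is not made up. A row lasts 1/10 s, in which the tool goes at most 50 mm and 8.59 degrees, less where a joint would pass 70% of its speed; a pose out of reach is approached as far as the arm can. A call with a gripper value outside its range is refused whole. The fingers move at their own pace and stop on an object; FORCE is the grip in N (left out, the last holds). Time passes only in rows, so rows that do not move let the fingers close. It gives the time, the measured TCP pose, the force, the opening and the grip force at its end, in the units of the state.
- robot.observe(): the state, without advancing time (a new reading comes with each control period).
- eyes.read_camera(name): name is "scene" or "top" or "wrist"; returns (picture, depth): 420x560x3 uint8, blue, green, red; 420x560 float32, m along the optical axis (not along the pixel's ray), 0 where there is no reading.
- eyes.calibration(name): a dict with "fx", "fy", "cx", "cy" (pixels), "world_to_cam" (4x4, takes a point from world to camera coordinates). Camera axes: x right, y down, z forward; pixel columns grow to the right and rows downward; lengths in m; the calibration is good to about 2 mm. A picture is of the moment at which its call begins: read the wrist's pose just before it. calibration takes no time and is no camera call; for the wrist camera it gives the pose at the moment of the call.
- robot.hand_in(): hands the job in; it is judged then, once.
The state is a dict: "time": time; "qpos": joint angles; "qvel": joint speeds; "joint_efforts": joint torques, N m; "tool_pos": TCP position; "tool_rot": TCP orientation; "contact_force": force on the tool from outside, world axes, zero at the start; "torque": the same for the moment, N m; "opening": finger opening in m; "grip_force": force on a finger pad.
Only numpy, scipy, OpenCV 4.12 (cv2) and the standard library are available. Lean on these libraries where they do the work, as an engineer would, in place of code of your own. Each camera call takes 0.05 s, during which the arm holds its last target. There are 200 camera calls.

## Task

Check that the brass tappets on the engine head spring freely: with shut fingertips, feel along the brass row in one low pass, from the red-painted end to the other, so that each brass tappet in turn dips a few millimetres under the fingertips and comes back up. Touch them lightly, never pushing one near the bottom of its travel, and stay down close to the row until the last one is done. Leave the dark row and everything loose alone, and lift clear at the end.

Things in the scene. Friction and masses are not known exactly. Their poses are not given: they have to be found in the camera images.
- head: two-cylinder engine head, aluminium on two wood slats, 250 x 152 mm, 80 mm tall to its flat deck; fixed. Origin: centre of its underside. x axis: along the two tappet rows, from the red-painted end to the other; +y towards the brass row. Brass tappets 1 to 4 at x = -69, -23, 23, 69, y = 36 mm; dark ones at the same x, y = -36. Tops 92 mm above the bench; red patch at x = -109, y = 36
- brass1_top (a point): top of brass tappet 1 (next to the red paint): a smooth brass dome, part of a 44 mm ball, 39 mm across where it leaves the deck; neighbours are 46 mm apart. The point rides on the dome and goes down with it
- brass2_top (a point): top of brass tappet 2 (counted from the red paint): a smooth brass dome, part of a 44 mm ball, 39 mm across where it leaves the deck; neighbours are 46 mm apart. The point rides on the dome and goes down with it
- brass3_top (a point): top of brass tappet 3 (counted from the red paint): a smooth brass dome, part of a 44 mm ball, 39 mm across where it leaves the deck; neighbours are 46 mm apart. The point rides on the dome and goes down with it
- brass4_top (a point): top of brass tappet 4 (the last, far from the red paint): a smooth brass dome, part of a 44 mm ball, 39 mm across where it leaves the deck; neighbours are 46 mm apart. The point rides on the dome and goes down with it
- gap1 (a point): point midway between brass tappets 1 and 2, at the height of their tops (92 mm above the bench), fixed to the head; its axes are the head's. Along the row between and beyond the tappets the deck is bare, 12 mm below the tops
- gap2 (a point): point midway between brass tappets 2 and 3, at the height of their tops (92 mm above the bench), fixed to the head; its axes are the head's. Along the row between and beyond the tappets the deck is bare, 12 mm below the tops
- gap3 (a point): point midway between brass tappets 3 and 4, at the height of their tops (92 mm above the bench), fixed to the head; its axes are the head's. Along the row between and beyond the tappets the deck is bare, 12 mm below the tops
- brass1 (a joint): how far brass tappet 1 is pressed straight down, m: 0 up, 0.008 at its stop. A light spring returns it at once (0.8 N to start, 0.4 N more per mm)
- brass2 (a joint): how far brass tappet 2 is pressed straight down, m: 0 up, 0.008 at its stop. A light spring returns it at once (0.8 N to start, 0.4 N more per mm)
- brass3 (a joint): how far brass tappet 3 is pressed straight down, m: 0 up, 0.008 at its stop. A light spring returns it at once (0.8 N to start, 0.4 N more per mm)
- brass4 (a joint): how far brass tappet 4 is pressed straight down, m: 0 up, 0.008 at its stop. A light spring returns it at once (0.8 N to start, 0.4 N more per mm)
- dark1 (a joint): how far dark steel tappet 1 is pressed straight down, m: 0 up, 0.008 at its stop. A light spring returns it at once (0.8 N to start, 0.4 N more per mm)
- dark2 (a joint): how far dark steel tappet 2 is pressed straight down, m: 0 up, 0.008 at its stop. A light spring returns it at once (0.8 N to start, 0.4 N more per mm)
- dark3 (a joint): how far dark steel tappet 3 is pressed straight down, m: 0 up, 0.008 at its stop. A light spring returns it at once (0.8 N to start, 0.4 N more per mm)
- dark4 (a joint): how far dark steel tappet 4 is pressed straight down, m: 0 up, 0.008 at its stop. A light spring returns it at once (0.8 N to start, 0.4 N more per mm)
- socket: a bright steel socket, 22 mm diameter, 34 mm tall, standing loose on the head's deck at tappet-1 end beside the dark row; origin on it; not to be disturbed
- bolt: a dark-headed bolt, head 20 mm diameter, standing head-down loose on the deck, 34 mm tall, at the tappet-4 end beside the dark row; origin on it; not to be disturbed
- wrench: a steel wrench lying loose on the bench to the robot's left; origin on it; not to be disturbed
- screwdriver: a screwdriver lying loose on the bench to the robot's right; origin on it; not to be disturbed
- can: a can, 66 mm diameter, 100 mm tall, with a red band, standing loose on the bench, left; origin on it; not to be disturbed
- mug: a blue mug, 90 mm tall, standing loose on the bench, right; origin on it; not to be disturbed
- bearing: a steel bearing ring, 60 mm diameter, 16 mm tall, lying loose on the bench, right; origin on it; not to be disturbed

How it is judged:
By the outcome, as a careful person would: the job done as asked, in the order asked, and still so for the second after the job is handed in, with the robot touching nothing.
It also fails if it takes over 35 s, if anything falls off the work surface, if the arm or the gripper's body presses on something with over 40 N, if the wrist force passes 120 N, or if a joint passes its speed limit or range.

## Working session

There is one attempt and no reset: what is moved stays moved. The work goes in short steps, Python scripts to look and compute and a shell command to move; the robot and the scene stay as the last step left them, time stands still between calls to the robot, and variables do not carry over. Pictures are saved under pics/ and viewed, at most 10 in all, crops included, and the job is handed in when it is done.

```bash
mkdir -p pics; python3 - <<'E'
from cell import robot, eyes
import cv2, numpy as np
s=robot.observe(); print(s)
for n in("scene","top"):
    p,d=eyes.read_camera(n); cv2.imwrite(f"pics/{n}.png",p); np.save(f"pics/{n}.npy",d)
    c=eyes.calibration(n); print(n,c)
E
```

```text
{'time': 0.0, 'qpos': array([-1.41900916e+00,  3.42712814e-01,  1.52500345e+00, -8.25297410e-06,
        1.27538045e+00, -1.46012091e-01]), 'qvel': array([ 3.60188009e-04,  5.15389697e-04, -2.04983070e-03,  6.62965932e-04,
        5.70222140e-05, -9.27806760e-04]), 'joint_efforts': array([ 7.28855812e-04, -4.31244242e+01, -2.44217867e+01,  7.19269621e-02,
        5.60423511e-02, -1.24632584e-04]), 'tool_pos': array([ 0.15399183, -0.50146465,  0.20735486]), 'tool_rot': array([-3.14010345e+00, -2.11023418e-04,  2.97801505e-01]), 'contact_force': array([ 0.44639008,  0.10725526, -1.11943447]), 'torque': array([0.00036451, 0.05105003, 0.00031559]), 'grip_force': 0.0, 'opening': 0.09178857337624781}
scene {'fx': 428.1523679882877, 'fy': 428.1523679882877, 'cx': 281.7233155757043, 'cy': 205.1094237307713, 'world_to_cam': array([[ 0.40398163,  0.91463789, -0.01537425, -0.16949983],
       [ 0.72831514, -0.33176402, -0.59957459, -0.35878052],
       [-0.55349426,  0.23101981, -0.8001712 ,  1.44093618],
       [ 0.        ,  0.        ,  0.        ,  1.        ]])}
top {'fx': 439.84602984537645, 'fy': 439.84602984537645, 'cx': 281.4712351486904, 'cy': 210.6072507994218, 'world_to_cam': array([[-0.01090679, -0.99992734,  0.00513322, -0.03357745],
       [-0.98707032,  0.00994528, -0.15997897,  0.54183033],
       [ 0.1599163 , -0.00681171, -0.98710708,  1.19197148],
       [ 0.        ,  0.        ,  0.        ,  1.        ]])}
```

View pics/top.png

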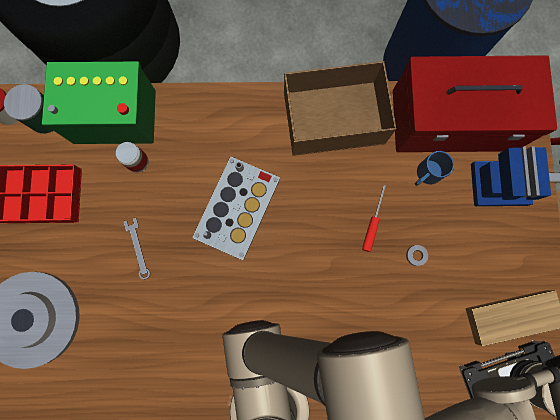

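View pics/scene.png

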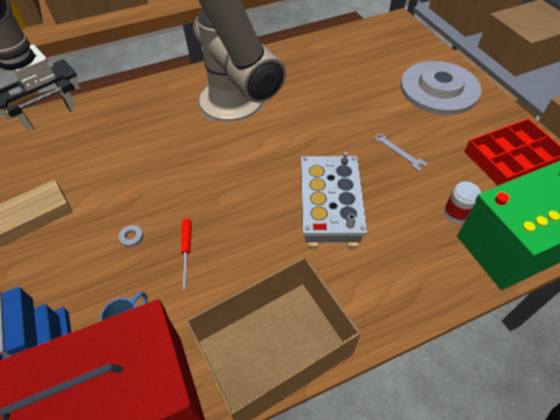

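The top view shows the red patch at about (265,176) and the brass domes at (259,189), (252,204), (245,220) and (238,235). The scene view shows the brass domes at (319,213) to (317,171), with red at (320,227). So the red end is the one away from the robot. Next I'll refine these positions by colour and triangulate.

```bash
cat > m.py <<'E'
from cell import robot, eyes
import cv2, numpy as np
def blobs(p,roi,lo,hi,minA):
    h=cv2.cvtColor(p,cv2.COLOR_BGR2HSV); m=cv2.inRange(h,lo,hi)
    k=np.zeros_like(m); r0,r1,c0,c1=roi; k[r0:r1,c0:c1]=m[r0:r1,c0:c1]
    n,l,s,c=cv2.connectedComponentsWithStats(k)
    return [(c[i],s[i,4]) for i in range(1,n) if s[i,4]>=minA]
def P(c): return np.array([[c['fx'],0,c['cx']],[0,c['fy'],c['cy']],[0,0,1]])@c['world_to_cam'][:3]
def ray_z(c,uv,z):   # world point on pixel ray at height z
    M=P(c); A=M[:,[0,1,3]].copy(); A[:,2]+=M[:,2]*z
    w=np.linalg.solve(A,[*uv,1]); return w[:2]/w[2]
def depth_pt(c,uv,d):
    pc=np.array([(uv[0]-c['cx'])/c['fx'],(uv[1]-c['cy'])/c['fy'],1])*d
    W=c['world_to_cam']; return W[:3,:3].T@(pc-W[:3,3])
E
python3 - <<'E'
from m import *
res={}
for n,roi in(("top",(150,265,190,285)),("scene",(150,250,295,370))):
    p=cv2.imread(f"pics/{n}.png"); d=np.load(f"pics/{n}.npy"); c=eyes.calibration(n)
    B=[b for b in blobs(p,roi,(15,90,90),(35,255,255),40)]; R=[b for b in blobs(p,roi,(0,150,80),(8,255,255),20)]
    B.sort(key=lambda b:b[0][1],reverse=n=="scene")
    for (q,a) in B+R: print(n,q.round(1),a,ray_z(c,q,.088).round(4),depth_pt(c,q,d[int(round(q[1])),int(round(q[0]))]).round(4))
    res[n]=[b[0] for b in B]+[b[0] for b in R]
for a,b in zip(res["top"],res["scene"]):
    X=cv2.triangulatePoints(P(eyes.calibration("top")),P(eyes.calibration("scene")),a,b)[:,0];print((X[:3]/X[3]).round(4))
E
```

```text
top [258.6 189.2] 152 [0.594  0.0229] [0.5942 0.0229 0.0871]
top [251.6 204.3] 151 [0.5523 0.042 ] [0.5514 0.0417 0.0933]
top [244.7 219.6] 158 [0.5108 0.0606] [0.5103 0.0603 0.0913]
top [237.6 235.2] 157 [0.4688 0.0795] [0.4688 0.0795 0.0878]
top [264.3 176.3] 83 [0.63   0.0072] [0.6337 0.0077 0.0731]
scene [312.5 245.7] 95 [ 0.6775 -0.0349] [ 0.6407 -0.0135  0.0187]
scene [352.6 245.5] 92 [0.7153 0.0494] [0.681  0.0782 0.0175]
scene [318.7 212.9] 151 [0.6003 0.0201] [0.6003 0.0201 0.0881]
scene [317.9 198.1] 139 [0.5586 0.0389] [0.5595 0.0384 0.0892]
scene [317. 184.] 132 [0.517  0.0573] [0.5184 0.0564 0.09  ]
scene [316.3 170.7] 118 [0.4756 0.0761] [0.4757 0.076  0.0881]
scene [319.8 226.4] 49 [0.6367 0.0046] [0.633  0.0069 0.0816]
[ 0.6158  0.0164 -0.0353]
[ 0.6066  0.0896 -0.1056]
[ 0.5268  0.0674 -0.0314]
[ 0.4803  0.0881 -0.0298]
[0.6019 0.0054 0.2069]
```

```bash
python3 -m handwheel '[20,35,10,-0.05,0,26,40,10,-0.05,0,26,40,10,-0.05,0,26,40,10,-0.05,0,26,40,10,-0.05,0,26,40,10,-0.05,0,26,40,10,-0.05,0,26,40,10,-0.05,0]' 5
python3 -m handwheel '[26,40,5,-0.05,0,26,40,5,-0.05,0,26,40,5,-0.05,0,26,40,0,-0.05,0,26,40,0,-0.05,0,26,40,0,-0.07,0,0,0,0,0,0,0,0,0,0,0]'
python3 - <<'E'
from m import *
s=robot.observe(); print(s['tool_pos'],s['tool_rot'],s['opening'],s['contact_force'])
c=eyes.calibration("wrist"); p,d=eyes.read_camera("wrist"); cv2.imwrite("pics/w1.png",p); np.save("pics/w1.npy",d); print(c)
E
```

```text
time: 0.9
tool_pos: [0.3566, -0.185, 0.2884]
tool_rot: [3.142, 0.0, -0.105]
contact_force: [0.3, -1.0, -0.5]
opening: 0.0327
grip_force: 0.0
time: 1.7
tool_pos: [0.5119, 0.0539, 0.3021]
tool_rot: [3.14, 0.002, -0.419]
contact_force: [-0.2, -0.3, 0.6]
opening: 0.0003
grip_force: 0.0
[0.5119125  0.05392424 0.30213776] [ 3.14046304e+00  1.74534367e-03 -4.19368795e-01] 0.00033781042431122875 [-0.23462054 -0.34381096  0.55988141]
{'fx': 335.3945030027968, 'fy': 335.3945030027968, 'cx': 280.19775428941614, 'cy': 201.4088415283363, 'world_to_cam': array([[-0.40782396, -0.91305925,  0.00155813,  0.25711297],
       [-0.88458215,  0.3955262 ,  0.24713043,  0.37643023],
       [-0.226261  ,  0.09940742, -0.96898097,  0.58830223],
       [ 0.        ,  0.        ,  0.        ,  1.        ]])}
```

View pics/w1.png

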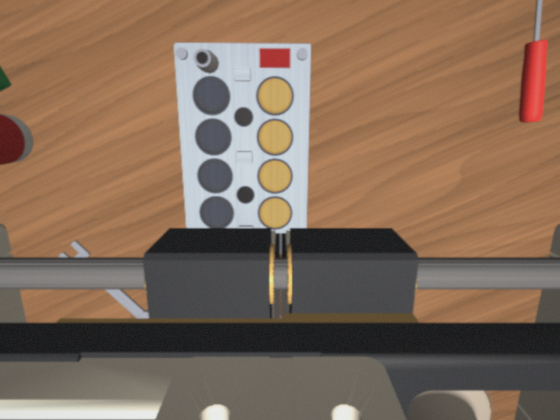

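The wrist view shows brass 1 to 4 at (275,96), (275,137), (275,176) and (275,212). The red patch is at (275,57), and the shut fingers are at column 280, almost in line with the row.

```bash
cat > w.py <<'E'
from m import *
import sys
def row(p,d,c):
    B=sorted(blobs(p,(40,232,175,315),(10,90,60),(35,255,255),300),key=lambda b:b[0][1])
    out=[]
    for q,a in B:
        X=ray_z(c,q,.084); D=depth_pt(c,q,d[int(round(q[1])),int(round(q[0]))]); out.append(X)
        print(q.round(1),a,X.round(4),D.round(4))
    X=np.array(out)
    # deck depth near row gaps: fit plane heights
    h=cv2.cvtColor(p,cv2.COLOR_BGR2HSV)
    z=[depth_pt(c,(u,v),d[v,u])[2] for v in range(60,220,8) for u in range(295,306,3)]
    print('deck z',np.median(z).round(4))
    if len(X)==4:
        k=np.array([-69,-23,23,69])/1e3; f=[np.polyfit(k,X[:,i],1) for i in(0,1)]
        print('dir',np.arctan2(f[1][0],f[0][0]),'scale',np.hypot(f[0][0],f[1][0]),'mid',f[0][1],f[1][1])
E
python3 - <<'E'
from w import *
c=eyes.calibration("wrist")
row(cv2.imread("pics/w1.png"),np.load("pics/w1.npy"),c)
E
```

```text
[274.5  95.4] 939 [0.5933 0.0225] [0.5929 0.0226 0.0918]
[296.4 122.1] 1251 [0.5566 0.0118] [0.5563 0.0115 0.0759]
[274.5 136.8] 848 [0.5519 0.0413] [0.5521 0.0411 0.0891]
[274.6 175.7] 786 [0.5106 0.06  ] [0.5113 0.0596 0.0888]
[178.  178.4] 778 [0.5546 0.166 ] [ 0.5511  0.1965 -0.0019]
[274.5 212.5] 720 [0.4692 0.0788] [0.4708 0.078  0.0902]
deck z 0.0784
```

```bash
python3 -m handwheel '[-20,7,-20,-0.005,0,-20,8,-20,0,0,-20,9,-20,0,0,-12,9,-20,0,0,0,0,0,0,0,0,0,0,0,0]'
python3 - <<'E'
from w import *
s=robot.observe(); print(s['tool_pos'],s['tool_rot'])
c=eyes.calibration("wrist"); p,d=eyes.read_camera("wrist"); cv2.imwrite("pics/w2.png",p); np.save("pics/w2.npy",d); np.save("pics/c2.npy",P(c))
row(p,d,c)
E
```

```text
time: 2.35
tool_pos: [0.4405, 0.085, 0.224]
tool_rot: [-3.141, -0.001, -0.428]
contact_force: [0.2, -0.2, 0.0]
opening: 0.0004
grip_force: 0.0
[0.44048921 0.08504543 0.22395191] [-3.14148386e+00 -1.26167558e-03 -4.28126354e-01]
[270.7  56. ] 1326 [0.5491 0.044 ] [0.5483 0.0442 0.0887]
[271.2 106.8] 1415 [0.5101 0.0616] [0.5099 0.0616 0.0898]
[271.8 156.9] 1268 [0.469  0.0802] [0.4696 0.0797 0.091 ]
[247.6 220.7] 2172 [0.4222 0.1281] [ 0.4015  0.1471 -0.0013]
deck z 0.0779
dir 2.5707356875762244 scale 1.0894898970559064 mid 0.48759419834947265 0.07849522099361372
```

View pics/w2.png

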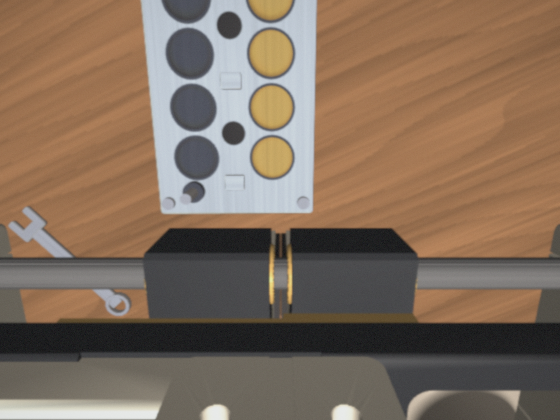

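Both wrist views agree to about 1.5 mm. The second shows brass 2 to 4 at (270,53), (271,107) and (272,157). The row centre is at (0.531, 0.051), and the row runs along (-0.910, 0.414). I'll start over the red patch at (0.625, 0.009).

```bash
python3 -m handwheel '[37,-15,0,0,0,37,-15,0,0,0,37,-15,0,0,0,37,-15,0,0,0,36,-16,-20,0,0,0,0,-40,0,0,0,0,-30,0,0,0,0,0,0,0]'
python3 -m handwheel '[0,0,0,0,0,0,0,0,0,0]'
python3 - <<'E'
from w import *
for i in range(4):
    s=robot.observe(); print(s['tool_pos'].round(4),s['tool_rot'].round(4),s['contact_force'].round(2))
    p,d=eyes.read_camera("scene")
cv2.imwrite("pics/s3.png",cv2.resize(p[120:270,240:440],(800,600)))
E
```

```text
time: 3.2
tool_pos: [0.6224, 0.009, 0.129]
tool_rot: [3.139, 0.007, -0.429]
contact_force: [-0.5, -0.5, -0.1]
opening: 0.0005
grip_force: 0.0
time: 3.4
tool_pos: [0.6258, 0.0096, 0.1359]
tool_rot: [-3.14, -0.005, -0.427]
contact_force: [0.5, 0.4, 0.9]
opening: 0.0
grip_force: 0.0
[0.6258 0.0096 0.1359] [-3.1402 -0.0045 -0.4274] [0.5  0.43 0.92]
[0.6256 0.0098 0.1358] [-3.1402 -0.0045 -0.4273] [0.97 0.82 0.59]
[0.6254 0.0099 0.1356] [-3.1403 -0.0042 -0.4271] [-0.27 -0.34  0.55]
[0.625  0.01   0.1352] [-3.1406 -0.0034 -0.427 ] [0.45 0.27 0.  ]
```

View pics/s3.png

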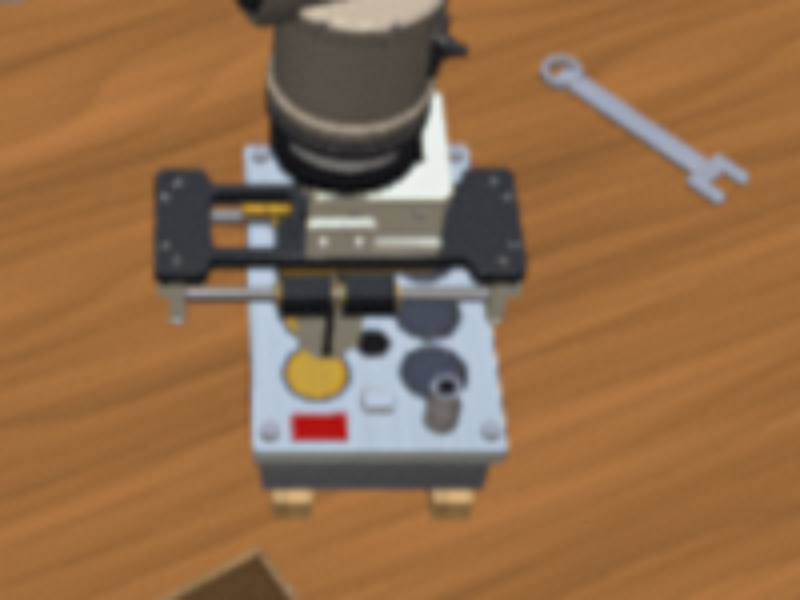

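The scene crop shows the shut tips at about (325,355) in the crop. Brass 1 is at (316,372) and red at (320,427). I'll check whether parallax from the raised tips accounts for that offset.

```bash
python3 - <<'E'
from w import *
s=robot.observe(); print(s['tool_pos'])
M=P(eyes.calibration("scene"))
def pr(X): w=M@[*X,1]; w=w[:2]/w[2]; return ((w-[240,120])*4).round()
t=s['tool_pos']; print('tip',pr([t[0],t[1],t[2]-.014]))
for k in(-109,-69): print(k,pr([.5312-.91*k/1e3,.0514+.414*k/1e3,.08 if k==-109 else .085]))
E
```

```text
[0.6247957  0.01007497 0.13482829]
tip [321. 375.]
-109 [316. 424.]
-69 [314. 365.]
```

```bash
python3 - <<'E'
from w import *
s=robot.observe(); print(s['tool_pos'])
p,d=eyes.read_camera("scene"); c=eyes.calibration("scene")
for v in range(196,216):
    print(v,*[tuple((depth_pt(c,(u,v),d[v,u])*1e3).round().astype(int).tolist()) for u in (316,319,321,324,327)])
cv2.imwrite("pics/s4.png",cv2.resize(p[185:235,295:362],(800,597),interpolation=cv2.INTER_NEAREST))
E
```

```text
[0.6247957  0.01007497 0.13482829]
196 (652, -21, 236) (655, -16, 237) (656, -11, 236) (651, -1, 225) (660, 0, 235)
197 (652, -21, 233) (654, -15, 232) (655, -11, 232) (637, 7, 201) (661, 0, 233)
198 (652, -21, 230) (655, -15, 230) (657, -12, 231) (638, 7, 199) (660, 1, 228)
199 (652, -20, 226) (654, -15, 226) (656, -11, 226) (636, 9, 192) (661, 0, 226)
200 (630, -8, 190) (633, -2, 190) (633, 4, 187) (637, 9, 189) (640, 14, 190)
201 (631, -8, 188) (632, -1, 186) (634, 3, 185) (638, 8, 187) (640, 14, 186)
202 (629, -7, 181) (633, -1, 182) (633, 4, 179) (637, 9, 182) (639, 16, 180)
203 (630, -7, 179) (632, -1, 178) (632, 4, 175) (638, 9, 179) (640, 15, 179)
204 (631, -7, 176) (634, -1, 176) (634, 4, 174) (637, 9, 175) (1127, -297, 935)
205 (630, -6, 170) (632, 0, 170) (634, 4, 169) (638, 9, 172) (639, 16, 169)
206 (629, -6, 166) (633, 0, 167) (633, 5, 165) (638, 9, 168) (640, 16, 167)
207 (630, -6, 163) (633, 0, 164) (635, 4, 163) (636, 11, 162) (640, 16, 163)
208 (630, -6, 159) (634, -1, 162) (634, 5, 159) (638, 10, 160) (591, 48, 81)
209 (589, 19, 90) (632, 1, 155) (634, 5, 154) (638, 10, 156) (592, 48, 78)
210 (590, 18, 89) (593, 24, 89) (595, 29, 88) (595, 38, 83) (596, 46, 80)
211 (595, 15, 92) (597, 22, 91) (600, 27, 91) (599, 35, 86) (597, 45, 77)
212 (595, 15, 88) (599, 22, 89) (601, 26, 89) (602, 34, 87) (601, 43, 80)
213 (596, 15, 86) (602, 20, 91) (602, 25, 87) (604, 33, 84) (603, 42, 79)
214 (601, 12, 89) (604, 19, 89) (605, 24, 86) (606, 32, 84) (606, 41, 79)
215 (602, 12, 87) (605, 18, 87) (608, 22, 88) (609, 30, 85) (609, 39, 79)
```

View pics/s4.png

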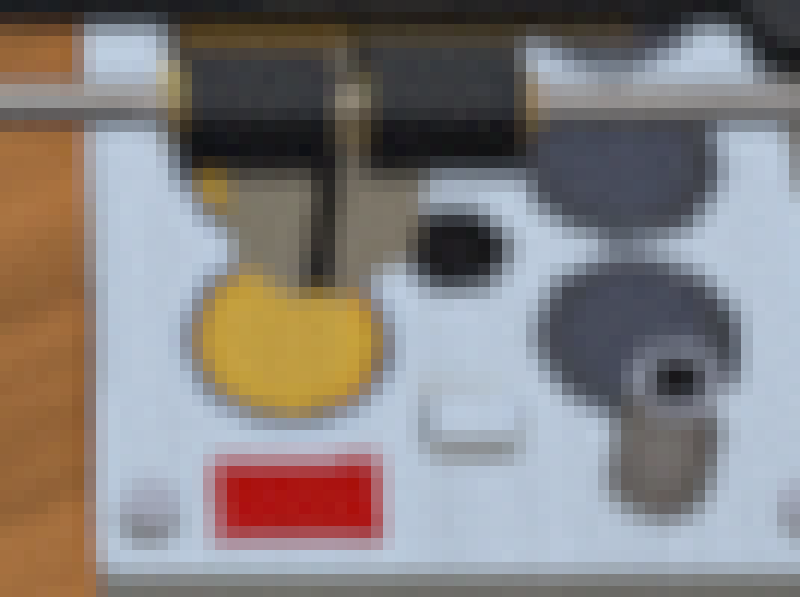

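```bash
python3 - <<'E'
from w import *
c=eyes.calibration("scene"); d=np.load("pics/scene.npy")
for v in range(84,130,3):
    print(v,*[tuple((depth_pt(c,(u,v),d[v,u])*1e3).round().astype(int).tolist()) for u in (22,25,28,66,70,73)])
p,d=eyes.read_camera("wrist"); c=eyes.calibration("wrist")
for v in range(225,330,6): print(v,*[tuple((depth_pt(c,(u,v),d[v,u])*1e3).round().astype(int).tolist()) for u in (200,277,281,285)])
E
```

```text
84 (150, -521, 331) (184, -507, 350) (180, -503, 346) (167, -432, 314) (170, -424, 313) (159, -419, 304)
87 (164, -521, 333) (188, -510, 345) (181, -506, 339) (1127, -297, 935) (170, -427, 306) (169, -421, 303)
90 (169, -523, 329) (178, -515, 332) (181, -509, 333) (172, -438, 303) (170, -430, 299) (-858, -560, -389)
93 (189, -522, 334) (185, -517, 330) (184, -512, 327) (174, -441, 296) (-824, -575, -378) (-828, -563, -385)
96 (187, -525, 326) (181, -521, 320) (181, -516, 318) (152, -447, 274) (149, -439, 269) (-244, -488, -2)
99 (184, -530, 317) (-874, -779, -382) (-865, -765, -380) (151, -451, 265) (147, -443, 259) (-230, -490, -4)
102 (-872, -798, -392) (-852, -781, -382) (186, -522, 306) (150, -454, 256) (149, -446, 252) (147, -440, 249)
105 (195, -534, 309) (195, -528, 307) (191, -524, 302) (144, -458, 243) (150, -449, 245) (142, -444, 237)
108 (197, -537, 303) (-816, -787, -389) (-247, -635, -4) (-191, -518, -3) (152, -452, 238) (153, -445, 237)
111 (203, -539, 300) (-229, -644, 0) (-228, -635, -2) (-170, -519, 0) (155, -455, 232) (-167, -499, -4)
114 (180, -549, 276) (-219, -64
[... 1009 characters left out ...]
, -4, 232)
267 (660, 13, 239) (650, -1, 233) (650, -2, 233) (650, -3, 233)
273 (659, 14, 240) (650, -1, 235) (649, -2, 233) (649, -3, 234)
279 (658, 14, 240) (648, 0, 235) (648, -1, 234) (647, -2, 234)
285 (656, 15, 239) (647, 0, 234) (646, 0, 234) (646, -1, 234)
291 (655, 16, 239) (627, 10, 197) (567, 35, 81) (625, 7, 197)
297 (654, 16, 240) (624, 11, 197) (564, 36, 84) (623, 8, 197)
303 (653, 17, 240) (622, 12, 197) (561, 38, 87) (621, 9, 197)
309 (652, 17, 241) (620, 13, 197) (558, 39, 89) (618, 10, 197)
315 (650, 18, 241) (617, 14, 196) (553, 41, 89) (643, 0, 241)
321 (650, 17, 244) (683, -17, 309) (642, 1, 243) (642, 0, 243)
327 (652, 15, 250) (646, 0, 250) (646, -1, 251) (646, -1, 251)
```

```bash
python3 - <<'E'
import cv2
p=cv2.imread("pics/scene.png"); cv2.imwrite("pics/s0.png",cv2.resize(p[40:130,0:110],(733,600),interpolation=cv2.INTER_CUBIC))
E
```

```text
(no output)
```

View pics/s0.png

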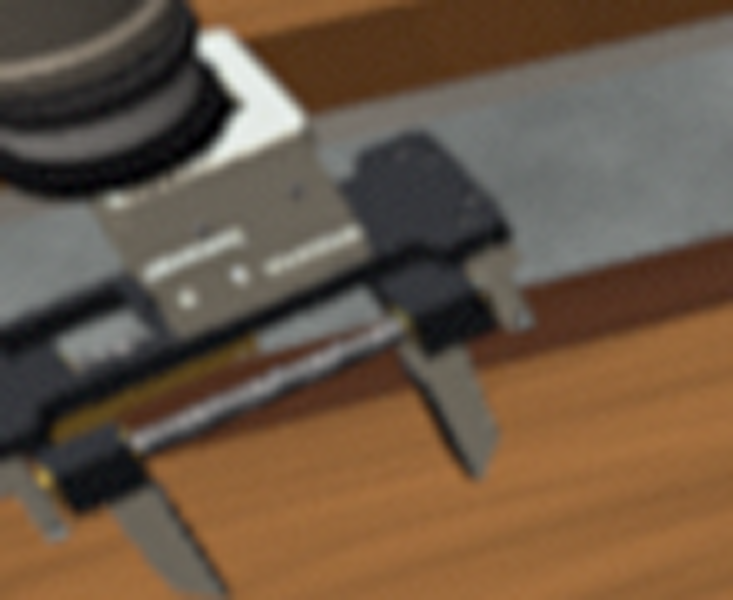

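Three depth views (start, scene now, wrist now) put the visible fingertips at z ≈ 0.155 with the TCP at 0.135. That's about 20 mm behind the TCP, while the text says 14 mm ahead. I'll settle it with a light feel on the bare deck at the red end.

```bash
python3 -m handwheel '[0,-1,-10,0,0,0,0,-10,0,0,0,0,-8,0,0,0,0,-2,0,0,0,0,0,0,0]'
python3 -m handwheel '[0,0,-2,0,0,0,0,0,0,0]'
python3 -m handwheel '[0,0,-2,0,0,0,0,0,0,0]'
python3 -m handwheel '[0,0,-2,0,0,0,0,0,0,0]'
```

```text
time: 4.2
tool_pos: [0.6237, 0.0091, 0.1022]
tool_rot: [3.141, 0.001, -0.427]
contact_force: [-0.5, 0.7, 1.4]
opening: 0.0008
grip_force: 0.0
time: 4.4
tool_pos: [0.6242, 0.0091, 0.1011]
tool_rot: [3.142, -0.0, -0.427]
contact_force: [0.1, 0.5, 0.4]
opening: 0.0005
grip_force: 0.0
time: 4.6
tool_pos: [0.624, 0.0091, 0.099]
tool_rot: [3.142, 0.0, -0.427]
contact_force: [0.3, -0.4, -0.3]
opening: 0.0006
grip_force: 0.0
time: 4.8
tool_pos: [0.6239, 0.0091, 0.0968]
tool_rot: [3.141, 0.0, -0.427]
contact_force: [0.1, -0.1, -0.6]
opening: 0.0002
grip_force: 0.0
```

```bash
python3 -m handwheel '[0,0,-1,0,0,0,0,0,0,0]'
python3 -m handwheel '[0,0,-1,0,0,0,0,0,0,0]'
python3 -m handwheel '[0,0,-1,0,0,0,0,0,0,0]'
python3 -m handwheel '[0,0,-1,0,0,0,0,0,0,0]'
python3 -m handwheel '[0,0,-1,0,0,0,0,0,0,0]'
```

```text
time: 5.0
tool_pos: [0.624, 0.0091, 0.0959]
tool_rot: [3.141, 0.0, -0.427]
contact_force: [-0.7, 0.3, 0.2]
opening: 0.0008
grip_force: 0.0
time: 5.2
tool_pos: [0.624, 0.0091, 0.0949]
tool_rot: [3.141, 0.0, -0.427]
contact_force: [1.2, -0.9, -0.1]
opening: 0.0003
grip_force: 0.0
time: 5.4
tool_pos: [0.624, 0.0091, 0.0939]
tool_rot: [3.141, 0.0, -0.427]
contact_force: [-0.8, 0.1, 0.2]
opening: 0.0007
grip_force: 0.0
time: 5.6
tool_pos: [0.624, 0.0091, 0.0929]
tool_rot: [3.141, 0.0, -0.427]
contact_force: [-0.6, 0.2, -0.6]
opening: 0.0005
grip_force: 0.0
time: 5.8
tool_pos: [0.624, 0.0091, 0.0919]
tool_rot: [3.141, 0.0, -0.427]
contact_force: [-0.6, 0.9, -0.9]
opening: 0.0006
grip_force: 0.0
```

No contact where the text says the tips should already be in the deck, so the visible tips look right. I'll measure the tip against the deck from here.

```bash
python3 - <<'E'
from w import *
for n in("wrist","scene"):
    c=eyes.calibration(n); p,d=eyes.read_camera(n)
    if n=="wrist":
        for v in range(228,246,2): print(v,*[tuple((depth_pt(c,(u,v),d[v,u])*1e3).round(1).tolist()) for u in (273,277,285,289)])
    else:
        for v in range(210,236): print(v,*[tuple((depth_pt(c,(u,v),d[v,u])*1e3).round(1).tolist()) for u in (317,320,323)])
        cv2.imwrite("pics/s5.png",cv2.resize(p[185:235,295:362],(800,597),interpolation=cv2.INTER_CUBIC))
E
```

```text
228 (626.3, 12.2, 78.9) (625.2, 10.2, 78.5) (623.4, 5.8, 79.0) (622.4, 3.7, 78.9)
230 (625.2, 12.7, 79.0) (624.3, 10.6, 79.3) (622.2, 6.3, 78.9) (621.4, 4.1, 79.3)
232 (634.2, 7.9, 111.5) (623.2, 11.1, 79.4) (621.2, 6.8, 79.4) (630.8, 0.8, 111.2)
234 (682.5, -17.9, 266.5) (631.9, 6.8, 109.8) (630.3, 3.1, 110.1) (630.9, 0.9, 114.0)
236 (633.7, 8.0, 115.7) (631.7, 6.9, 112.0) (630.4, 3.2, 113.1) (631.3, 0.8, 118.0)
238 (633.9, 7.8, 119.2) (632.0, 6.7, 115.8) (630.4, 3.2, 115.6) (631.2, 0.9, 120.2)
240 (634.1, 7.7, 122.4) (632.1, 6.6, 118.7) (630.3, 3.3, 118.2) (631.3, 0.9, 123.1)
242 (633.7, 7.8, 123.7) (632.5, 6.4, 122.6) (630.3, 3.3, 120.6) (631.1, 1.1, 125.0)
244 (654.5, -3.2, 185.9) (631.8, 6.7, 123.0) (630.4, 3.3, 123.4) (653.2, -7.1, 187.2)
210 (653.5, -16.8, 187.1) (655.7, -10.6, 186.3) (657.4, -4.1, 184.7)
211 (653.7, -16.7, 183.7) (656.3, -10.8, 183.5) (659.1, -4.9, 183.7)
212 (631.5, -3.3, 144.3) (631.9, 4.3, 140.5) (637.7, 8.7, 145.3)
213 (632.6, -3.7, 142.1) (632.7, 4.1, 137.7) (637.4, 9.2, 140.7)
214 (630.2, -2.1, 134.3) (633.6, 3.8, 135.2) (637.5, 9.4, 136.9)
215 (631.5, 
[... 615 characters left out ...]
9.2, 17.6, 80.3)
225 (626.8, 2.6, 81.8) (628.9, 9.6, 80.3) (631.3, 16.6, 79.3)
226 (627.4, 2.5, 78.4) (631.4, 8.4, 80.1) (634.5, 14.9, 80.4)
227 (630.5, 0.8, 79.3) (632.4, 8.1, 77.4) (637.3, 13.4, 80.8)
228 (633.7, -0.8, 80.3) (635.8, 6.2, 78.9) (640.1, 11.9, 81.2)
229 (635.7, -1.8, 79.4) (639.2, 4.4, 80.4) (643.2, 10.3, 82.2)
230 (639.6, -3.8, 81.6) (640.9, 3.6, 78.9) (644.4, 9.8, 79.8)
231 (641.4, -4.7, 80.5) (643.4, 2.4, 78.8) (646.2, 9.0, 78.4)
232 (644.3, -6.2, 81.0) (643.3, 2.7, 74.0) (648.5, 7.8, 78.1)
233 (643.6, -5.5, 75.3) (647.6, 0.4, 77.1) (651.4, 6.4, 78.6)
234 (644.6, -5.8, 72.5) (646.5, 1.3, 70.6) (650.2, 7.4, 71.9)
235 (645.2, -6.0, 69.1) (649.0, 0.1, 70.5) (651.3, 7.0, 69.4)
```

View pics/s5.png

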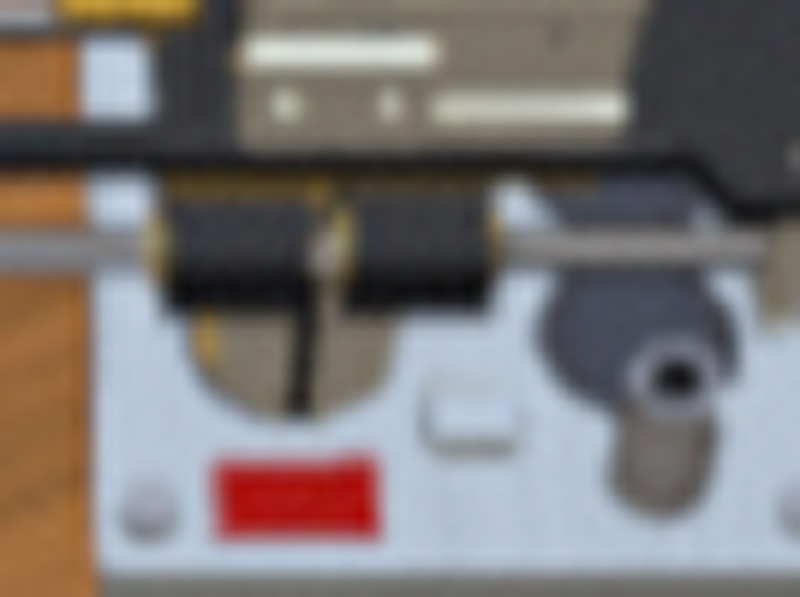

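The tips sit at z≈0.110 with the TCP at 0.092, so they're about 18.5 mm above it, and the red patch lies just ahead of them. Before going lower I'll check the gripper's outer posts against the socket and bolt height.

```bash
python3 - <<'E'
from w import *
c=eyes.calibration("scene"); p,d=eyes.read_camera("scene")
H,W=d.shape; u,v=np.meshgrid(np.arange(W),np.arange(H))
pc=np.stack([(u-c['cx'])/c['fx']*d,(v-c['cy'])/c['fy']*d,d],-1); T=c['world_to_cam']; X=(pc-T[:3,3])@T[:3,:3]
m=(d>0)
o=np.array([.5312,.0514]);ux=np.array([-.91,.414]);uy=np.array([-.414,-.91])
q=X[...,:2]-o; a=q@ux*1e3; b=q@uy*1e3+36; z=X[...,2]*1e3
# gripper points (a,b rel. head frame): lowest z per b-bin, near the tool
s=m&(a>-200)&(a<0)&(abs(b)<200)&(z>100)&(z<230)
for lo in range(-120,200,12):
    k=s&(b>=lo)&(b<lo+12)
    if k.sum()>3: print(lo,k.sum(),np.percentile(z[k],[2,10]).round(),a[k][np.argsort(z[k])[:3]].round())
E
```

```text
-60 135 [198. 211.] [-138. -142. -141.]
-48 234 [106. 113.] [-108. -112. -115.]
-36 190 [103. 113.] [-112. -112. -109.]
-24 89 [191. 192.] [-132. -134. -131.]
-12 61 [187. 190.] [-132. -132. -132.]
0 80 [185. 191.] [-138. -141. -139.]
12 118 [129. 145.] [-115. -112. -113.]
24 154 [114. 125.] [-113. -114. -114.]
36 128 [114. 122.] [-112. -113. -114.]
48 161 [126. 142.] [-115. -113. -116.]
60 172 [182. 190.] [-107. -105.  -90.]
72 98 [188. 191.] [-79. -79. -79.]
84 99 [188. 191.] [ -77.  -78. -132.]
96 146 [189. 191.] [-133. -133. -133.]
108 170 [185. 193.] [-137. -138. -138.]
120 188 [186. 205.] [-139. -141. -140.]
```

Everything apart from the fingers is at z ≥ 180 mm, well clear, and the fingers are centred on y≈36. I'll feel further down.

```bash
f(){ grep -E "pos|contact"; }
python3 -m handwheel '[0,0,-4,0,0,0,0,-4,0,0,0,0,0,0,0]'|f
python3 -m handwheel '[0,0,-4,0,0,0,0,-4,0,0,0,0,0,0,0]'|f
python3 -m handwheel '[0,0,-4,0,0,0,0,-2,0,0,0,0,0,0,0]'|f
python3 - <<'E'
from w import *
c=eyes.calibration("wrist"); p,d=eyes.read_camera("wrist")
for v in range(226,240,2): print(v,*[tuple((depth_pt(c,(u,v),d[v,u])*1e3).round(1).tolist()) for u in (273,277,285,289)])
E
```

```text
tool_pos: [0.6235, 0.0091, 0.0831]
contact_force: [-0.7, -0.3, -0.2]
tool_pos: [0.6236, 0.0091, 0.0752]
contact_force: [-0.5, 0.1, -0.2]
tool_pos: [0.6238, 0.0091, 0.0696]
contact_force: [0.8, -0.2, -0.7]
226 (633.6, 8.3, 78.2) (633.3, 6.2, 80.0) (631.1, 2.6, 78.6) (630.3, 0.7, 78.7)
228 (633.1, 8.5, 80.0) (632.1, 6.7, 79.4) (630.2, 3.0, 78.8) (629.6, 1.0, 79.5)
230 (632.2, 8.9, 80.2) (631.0, 7.2, 79.2) (629.1, 3.5, 78.5) (628.8, 1.4, 80.2)
232 (633.9, 8.0, 88.7) (629.7, 7.8, 78.1) (628.3, 3.9, 79.2) (630.8, 0.8, 89.2)
234 (634.1, 7.8, 92.2) (631.8, 6.7, 87.8) (630.4, 3.1, 88.3) (630.9, 0.8, 92.2)
236 (634.2, 7.6, 95.6) (631.6, 6.8, 90.1) (630.1, 3.3, 90.2) (630.9, 0.9, 94.9)
238 (634.0, 7.7, 97.7) (631.8, 6.7, 93.4) (630.5, 3.1, 94.3) (630.6, 1.1, 96.9)
```

```bash
f(){ grep -E "pos|contact"; }
python3 -m handwheel '[0,0,-3,0,0,0,0,-2,0,0,0,0,0,0,0]'|f
python3 -m handwheel '[0,0,-1,0,0,0,0,0,0,0]'|f
python3 -m handwheel '[0,0,-1,0,0,0,0,0,0,0]'|f
python3 -m handwheel '[0,0,-1,0,0,0,0,0,0,0]'|f
```

```text
tool_pos: [0.6238, 0.0091, 0.0646]
contact_force: [0.3, 0.2, -0.2]
tool_pos: [0.6241, 0.0091, 0.064]
contact_force: [-0.3, -0.1, 0.4]
tool_pos: [0.624, 0.0091, 0.0629]
contact_force: [-0.5, 0.1, 0.3]
tool_pos: [0.624, 0.0091, 0.0619]
contact_force: [-0.1, 0.4, 0.1]
```

```bash
f(){ grep -E "pos|contact"; }
python3 -m handwheel '[0,0,-1,0,0,0,0,0,0,0]'|f
python3 -m handwheel '[0,0,-1,0,0,0,0,0,0,0]'|f
```

```text
tool_pos: [0.6241, 0.0091, 0.0616]
contact_force: [-1.2, -0.1, 4.6]
tool_pos: [0.6242, 0.0091, 0.0616]
contact_force: [-4.4, -0.2, 10.4]
```

The deck is at TCP z≈0.0616, so the tips are 18.4 mm above the TCP. I want the tips at 88.3 mm, a dip of about 3.7 mm, so I raise 10 mm and start the pass. I'll stop on tappet 1 to check the force.

```bash
python3 -m handwheel '[0,0,10,0,0,0,0,0,0,0,0,0,0,0,0]'
python3 -m handwheel '[-4.4,2,0,0,0,-4.4,2,0,0,0,-4.4,2,0,0,0,-4.4,2,0,0,0,-4.4,2,0,0,0,-4.4,2,0,0,0,-4.4,2,0,0,0,0,0,0,0,0]'
python3 - <<'E'
from w import *
F=[]
for i in range(6):
    s=robot.observe(); F.append(s['contact_force']); p,d=eyes.read_camera("scene")
print(s['tool_pos'],np.mean(F,0).round(2),np.std(F,0).round(2))
E
```

```text
time: 8.5
tool_pos: [0.6243, 0.0091, 0.0702]
tool_rot: [-3.141, -0.001, -0.427]
contact_force: [-0.5, 0.5, -0.6]
opening: 0.0004
grip_force: 0.0
time: 9.3
tool_pos: [0.5924, 0.0235, 0.0701]
tool_rot: [3.141, 0.001, -0.427]
contact_force: [-1.3, 0.3, 2.3]
opening: 0.0006
grip_force: 0.9
[0.59292239 0.02320486 0.06982054] [-1.14  0.72  1.67] [0.4  0.36 0.41]
```

The upward force of about 2 N over tappet 1 matches a dip of 2.5 to 3.5 mm. I'll go 0.5 mm lower and continue along the row.

```bash
f(){ grep -E "time|pos|contact"; }
python3 -m handwheel '[0,0,-0.5,0,0,-4.4,2,0,0,0,-4.4,2,0,0,0,-4.4,2,0,0,0,-4.4,2,0,0,0,-4.4,2,0,0,0,-4.4,2,0,0,0,-4.4,2,0,0,0]'|f
python3 -m handwheel '[-4.4,2,0,0,0,-4.4,2,0,0,0,-4.4,2,0,0,0,0,0,0,0,0]'|f
python3 - <<'E'
from w import *
F=[]
for i in range(6):
    s=robot.observe(); F.append(s['contact_force']); p,d=eyes.read_camera("scene")
print(s['time'],s['tool_pos'],np.mean(F,0).round(2))
q=s['tool_pos'][:2]-[.5312,.0514]; print('a',q@[-.91,.414],'b',q@[-.414,-.91])
E
```

```text
time: 10.4
tool_pos: [0.5625, 0.0372, 0.0698]
contact_force: [2.2, -0.7, 1.4]
time: 10.8
tool_pos: [0.5484, 0.0435, 0.0695]
contact_force: [-1.5, -0.1, 1.9]
11.05 [0.54884669 0.04322622 0.06932186] [-1.61  0.67  1.71]
a -0.01944243031478701 b 0.0001324092678844031
```

```bash
f(){ grep -E "time|pos|contact"; }
python3 -m handwheel '[-4.4,2,0,0,0,-4.4,2,0,0,0,-4.4,2,0,0,0,-4.4,2,0,0,0,-4.4,2,0,0,0,-4.4,2,0,0,0,-4.4,2,0,0,0,-4.4,2,0,0,0]'|f
python3 -m handwheel '[0,0,0,0,0,0,0,0,0,0]'|f
python3 -m handwheel '[-4.4,2,0,0,0,-4.4,2,0,0,0,-4.4,2,0,0,0,-4.4,2,0,0,0,-4.4,2,0,0,0,-4.4,2,0,0,0,-4.4,2,0,0,0,-4.4,2,0,0,0]'|f
python3 -m handwheel '[-4.4,2,0,0,0,-4.4,2,0,0,0,0,0,0,0,0,0,0,0,0,0]'|f
python3 - <<'E'
from w import *
s=robot.observe(); p,d=eyes.read_camera("scene"); cv2.imwrite("pics/s6.png",cv2.resize(p[120:250,280:400],(554,600)))
q=s['tool_pos'][:2]-[.5312,.0514]; print('a',q@[-.91,.414],'b',q@[-.414,-.91])
E
```

```text
time: 11.9
tool_pos: [0.5138, 0.0593, 0.0697]
contact_force: [1.9, -1.0, 1.7]
time: 12.1
tool_pos: [0.5133, 0.0594, 0.0694]
contact_force: [-0.5, 0.4, 1.9]
time: 12.9
tool_pos: [0.4789, 0.0752, 0.0697]
contact_force: [1.5, -0.2, 1.7]
time: 13.3
tool_pos: [0.4693, 0.0794, 0.0694]
contact_force: [-1.3, 1.0, 1.7]
a 0.06793251757932621 b 0.00019007155920202186
```

View pics/s6.png

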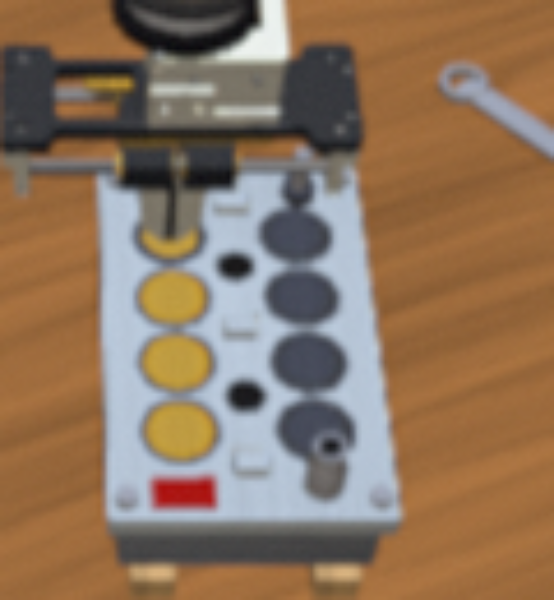

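The picture shows the tips on brass 4 at (170,240), with tappets 1 to 3 back up and the socket and bolt undisturbed. I'll finish the pass and lift.

```bash
f(){ grep -E "time|pos|contact"; }
python3 -m handwheel '[-4.4,2,0,0,0,-4.4,2,0,0,0,-4.4,2,0,0,0,-4.4,2,0,0,0,-4.4,2,0,0,0,-4.4,2,0,0,0,-4.4,2,0,0,0,0,0,0,0,0]'|f
python3 -m handwheel '[0,0,0,0,0,0,0,20,0,0,0,0,30,0,0,0,0,40,0,0,0,0,40,0,0,0,0,0,0,0,0,0,0,0,0,0,0,0,0,0]'|f
python3 -c "
from cell import robot
print(robot.hand_in())"
```

```text
time: 14.15
tool_pos: [0.4384, 0.0934, 0.0694]
contact_force: [-0.4, -0.6, 1.3]
time: 14.95
tool_pos: [0.4385, 0.093, 0.1984]
contact_force: [0.0, -0.0, -0.3]
the job is handed in; nothing more can be done
None
```

I swept the shut fingertips once along the brass row from the red end. Going by the fingertip height, each tappet dipped about 4 mm (force readings suggest nearer 3 mm). The arm then lifted clear and I handed the job in at about 15 s; I had first felt the bare deck by the red paint (about 10 N), because the tips turned out to be about 32 mm shorter than stated.

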